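Clear the draining board: press weights and moulds into their bins, lids shut

TASK

Clear the draining board: one of the two bins already holds a press weight, so slide all the weights on the board (they are too heavy to lift) over the board's end into that bin, and put the pudding moulds into the other, empty bin. Shut both bins by pushing their leaning lids past upright so that they fall fully shut, and leave the other things on the bench where they are.

Things in the scene. Friction and masses are not known exactly. Their poses are not given: they have to be found in the camera images.
- board: Fixed steel draining board. Origin on the bench under the middle of its sliding area; x points away from the robot, y along its length to the left. Flat top 110 mm above the bench, y -250 to 250 mm, open at both ends, where the bins stand. Lips 11 mm high along the long sides: sliding area x -101 to 101 mm. Beyond the far lip a ledge (to x 189 mm, same height) with things that stay.
- bin_one: Fixed open grey plastic bin with hinged white lid at one end of the board, outside 220 (x) x 220 (y) x 100 mm high, walls and floor 5 mm. Origin: centre of its underside; axes parallel to the board's. 4 mm gap to the board's end, rim 10 mm below the board's top. Either bin may be at either end; the bins look alike.
- bin_two: Fixed open grey plastic bin with hinged white lid at one end of the board, outside 220 (x) x 220 (y) x 100 mm high, walls and floor 5 mm. Origin: centre of its underside; axes parallel to the board's. 4 mm gap to the board's end, rim 10 mm below the board's top. Either bin may be at either end; the bins look alike.
- lid_one (a joint): Free hinge of the white lid of bin_one, on the robot-side rim (bin frame x -110, z 101 mm): 0 shut flat on the rim, 1.57 upright; starts past upright, leaning towards the robot, and settles on its stop at 1.85. An inverted tray 36 mm deep (6 mm plate, 30 mm skirts), 220 x 220 mm, 0.3 kg; when open the plate's outer face looks at the robot. Pushed past upright, it falls shut by its own weight.
- lid_two (a joint): Free hinge of the white lid of bin_two, on the robot-side rim (bin frame x -110, z 101 mm): 0 shut flat on the rim, 1.57 upright; starts past upright, leaning towards the robot, and settles on its stop at 1.85. An inverted tray 36 mm deep (6 mm plate, 30 mm skirts), 220 x 220 mm, 0.3 kg; when open the plate's outer face looks at the robot. Pushed past upright, it falls shut by its own weight.
- weight_0: Press weight, a plain dark cast-steel disc, 84 mm across and 28 mm thick, about 1.2 kg: too wide and heavy to grip and lift, but it slides easily (smooth, friction about 0.3: 2 to 6 N). Origin: centre of its underside. This one lies in one of the bins from the start.
- weight_1: Press weight, a plain dark cast-steel disc, 84 mm across and 28 mm thick, about 1.2 kg: too wide and heavy to grip and lift, but it slides easily (smooth, friction about 0.3: 2 to 6 N). Origin: centre of its underside. Lies on the draining board at the start; may be absent (None).
- weight_2: Press weight, a plain dark cast-steel disc, 84 mm across and 28 mm thick, about 1.2 kg: too wide and heavy to grip and lift, but it slides easily (smooth, friction about 0.3: 2 to 6 N). Origin: centre of its underside. Lies on the draining board at the start; may be absent (None).
- weight_3: Press weight, a plain dark cast-steel disc, 84 mm across and 28 mm thick, about 1.2 kg: too wide and heavy to grip and lift, but it slides easily (smooth, friction about 0.3: 2 to 6 N). Origin: centre of its underside. Lies on the draining board at the start; may be absent (None).
- mould_1: Upturned pudding mould of thin plain aluminium, 0.12 kg, 54 mm tall: a foot rim 60 mm across and 4 mm high, above it a wall tapering from 54 mm to 51 mm across, closed on top. Stands on the board among the weights at the start; may be absent (None). Origin: centre of its underside (on the board).
- mould_2: Upturned pudding mould of thin plain aluminium, 0.12 kg, 54 mm tall: a foot rim 60 mm across and 4 mm high, above it a wall tapering from 54 mm to 51 mm across, closed on top. Stands on the board among the weights at the start; may be absent (None). Origin: centre of its underside (on the board).
- mould_3: Upturned pudding mould of thin plain aluminium, 0.12 kg, 54 mm tall: a foot rim 60 mm across and 4 mm high, above it a wall tapering from 54 mm to 51 mm across, closed on top. Stands on the board among the weights at the start; may be absent (None). Origin: centre of its underside (on the board).
- ramekin: White ceramic ramekin, 68 mm across, 40 mm high, on the ledge beyond the board's far lip. A bystander: leave it. Origin: centre of its underside.
- spice_jar: Brown glass spice jar, 44 mm across, 65 mm high, on the ledge beyond the board's far lip. A bystander: leave it. Origin: centre of its underside.
- timer: White kitchen timer, 30 x 60 x 50 mm high, on the ledge beyond the board's far lip. A bystander: leave it. Origin: centre of its underside.
- spatula: Spatula with a white handle, about 0.3 m long, lying flat at the left of the bench. A bystander: leave it. Origin: on its underside.
- sanitizer: White bottle, 68 mm across, 170 mm high, at the left of the bench. A bystander: leave it. Origin: centre of its underside.
- tin: Steel tin, 80 mm across, 100 mm high, at the right of the bench. A bystander: leave it. Origin: centre of its underside.

How it is judged:
By the outcome, as a careful person would: the job done as asked, in the order asked, and still so for the second after the job is handed in, with the robot touching nothing.
Of weight_1, weight_2, weight_3 only 2 to 3 are there at a start; the rules pass over those that are not, and their reading is None.
Of mould_1, mould_2, mould_3 only 2 to 3 are there at a start; the rules pass over those that are not, and their reading is None.
At some moment in a run one of weight_1, weight_2, weight_3, mould_1, mould_2, mould_3 may be knocked a few centimetres aside while the robot is not near it.
Once in a run the grip may slacken for a moment while it holds something.
It also fails if it takes over 210 s, if anything falls off the work surface, if the arm or the gripper's body presses on something with over 40 N, if the wrist force passes 120 N, or if a joint passes its speed limit or range.

ROBOT

A 6-joint arm with a two-finger parallel gripper is mounted at the origin on the work surface. World frame = base frame: x ahead of the robot, y to its left, z up, the work surface at z = 0. Lengths are in m, angles in rad, forces in N, time in s.
With the tool pointing down it reaches from about 0.375 to 0.925 m from the base axis. Payload 5.7 kg.
Tool frame: the origin (TCP) lies midway between the tips of the shut fingers; the grasp point (between the pads) lies 19 mm behind it; z points along the fingers, x is the direction in which the jaws open and shut, and the axes are right-handed (so a half turn about z gives the same grasp; the last joint's range is limited). The gripper opens to 88 mm and grips with 3 to 60 N. Pads are 20 mm wide; open, the fingers measure 115 mm over their backs; the gripper's body (75 mm by 178 mm) begins 61 mm behind the grasp point.
Start: joints at [1.158, 0.359, 1.51, -0, 1.272, -0.115], TCP at [0.176, 0.574, 0.223] pointing down, gripper open.
Joint ranges: [-2.97, 2.97], [-1.01, 2.36], [0.21, 2.38], [-0.96, 4.11], [0.2, 2.71], [-2.98, 2.98]. Speed limits (rad/s): [2.39, 2.39, 3.14, 3.14, 3.14, 3.14].

INTERFACE

Orientations are given as a unit quaternion [x, y, z, w].
In Python, from bench import move_ptp, servo_line, goto_joints, move_gripper, sleep, inverse_kinematics, capture, PlanningError, close_job, spot_in, silhouettes, current_clock, current_joint_pos, current_qvel, current_joint_torque, current_position, current_orientation, current_force, current_torque, current_finger_gap gives the robot as it stands. Calls block until the motion is done:
- move_ptp(position, orientation): joint-space move of the TCP to a pose.
- servo_line(position, orientation=None, rate=0.15, contact_N=None): straight line of the TCP; orientation=None keeps the orientation; rate is the mean speed in m/s. With contact_N (N) it stops when the force on the tool has changed by that much, and returns True; else False.
- goto_joints(angles): joint-space move.
- move_gripper(opening): finger opening in m; the grip force is fixed at half the most; returns when the fingers have stopped.
- sleep(seconds).
- inverse_kinematics(position, orientation): joint angles nearest the present ones, or None.
- capture(name): name is "side" or "top" or "wrist"; returns a dict with "image" (480x640x3 uint8, blue, green, red), "range_z" (480x640 float32, m along the optical axis (not along the pixel's ray), 0 where there is no reading), "intrinsics" (3x3 intrinsics, pixels), "R" (3x3) and "t" (3): a world point X has camera coordinates R X + t. Camera axes: x right, y down, z forward; pixel columns grow to the right and rows downward; lengths in m; the calibration is good to about 2 mm. The wrist camera is an equidistant fisheye: a pixel r from the principal point sees the ray r / f radians off the axis. A picture is of the moment at which its call begins.
A pose or a line that the arm cannot do raises PlanningError and nothing moves.
- close_job(): hands the job in, once; it reports no verdict.
Trained networks look in the newest picture that a camera, given by its name, has taken for a name from the list of things; names that differ only in an ending like _2 or _b are one class to them, and where a whole thing is asked for, a point or a joint stands for the part that bears it (a point fixed in the world has none). Each returns a list of dicts, best first, with "conf" (0 to 1); they miss things now and then, are a little off and sometimes report something else, mostly with a low value. They report only what shows in the picture. A call takes as long as a camera call.
- spot_in(camera, query): "xy" ([column, row] in pixels, amid what is visible of it).
- silhouettes(camera, query): "region" (480x640 bool, what is visible of it) and "xy" ([column, row] in pixels, amid what is visible of it).
Readings, each from a call of its own:
- current_clock(): time.
- current_joint_pos(): joint angles.
- current_qvel(): joint speeds.
- current_joint_torque(): joint torques, N m.
- current_position(): TCP position.
- current_orientation(): TCP orientation.
- current_force(): force on the tool from outside, world axes, zero at the start.
- current_torque(): the same for the moment, N m.
- current_finger_gap(): finger opening in m.
Only numpy, scipy, OpenCV 4.12 (cv2) and the standard library are available. Lean on these libraries where they do the work, as an engineer would, in place of code of your own. Each camera call takes 0.05 s, during which the arm holds its last target. There are 200 camera calls.

## Working session

There is one attempt and no reset: what is moved stays moved. The work goes in short steps, each a Python script; the robot and the scene stay as the last script left them, time stands still between calls to the robot, and variables do not carry over. Pictures are saved under pics/ and viewed, about 12 in all and at most 16, crops included, and the job is handed in when it is done.

```bash
mkdir -p pics; ls; python3 - <<'E'
from bench import *
import cv2,numpy as np
for n in("top","side"):
    c=capture(n); cv2.imwrite(f"pics/{n}0.png",c["image"])
    print(n,c["intrinsics"].tolist(),np.round(c["R"],3).tolist(),np.round(c["t"],3).tolist())
E
```

```text
pics
top [[527.2432980162988, 0.0, 319.4918273152704], [0.0, 527.2432980162988, 242.3389572218574], [0.0, 0.0, 1.0]] [[0.015, -1.0, 0.019], [-0.985, -0.019, -0.17], [0.17, -0.016, -0.985]] [0.007, 0.598, 1.591]
side [[514.2200928704389, 0.0, 321.5952646701085], [0.0, 514.2200928704389, 241.55908791252094], [0.0, 0.0, 1.0]] [[0.673, 0.739, 0.006], [0.606, -0.547, -0.577], [-0.423, 0.392, -0.817]] [-0.41, -0.285, 1.764]
```

View pics/top0.png

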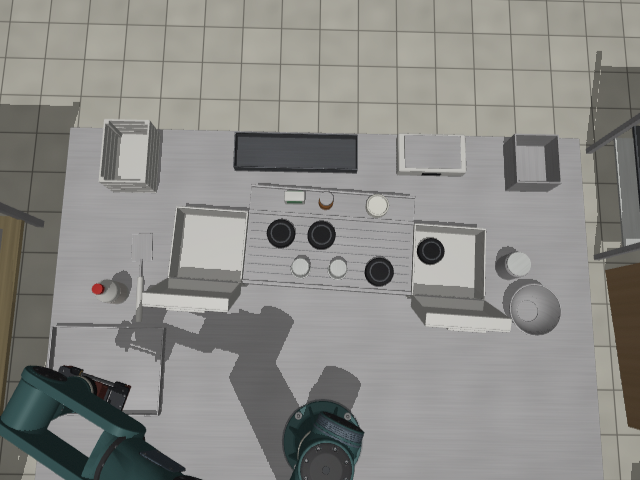

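View pics/side0.png

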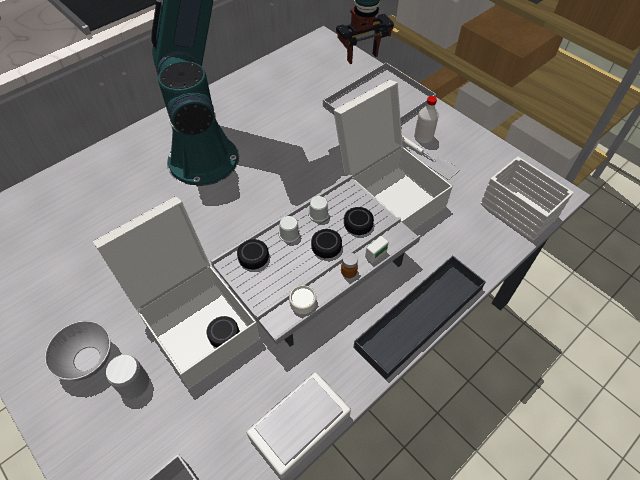

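The top view shows the right-hand bin holding the weight (430,250). On the board there are three weights, at (281,233), (321,235) and (379,271), and two moulds, at (300,267) and (338,267). The ledge has the timer, jar and ramekin. The side view agrees. Next I'll measure them.

```bash
cat >h.py <<'E'
from bench import *
import numpy as np, cv2
def cloud(c):
    v,u=np.mgrid[:480,:640]; z=c["range_z"]; K=c["intrinsics"]
    P=np.stack([(u-K[0,2])/K[0,0]*z,(v-K[1,2])/K[1,1]*z,z],-1)
    return (P-c["t"])@c["R"]      # R^T (p-t)
def find(q,cam="top",conf=.3,c=None):
    c=c or capture(cam); W=cloud(c); out=[]
    for d in silhouettes(cam,q):
        if d["conf"]<conf: continue
        p=W[d["region"]&(c["range_z"]>0)]
        if len(p)<15: continue
        zt=np.percentile(p[:,2],90); t=p[p[:,2]>zt-.008]
        (x,y),r=cv2.minEnclosingCircle(t[:,:2].astype(np.float32))
        out.append((x,y,zt,r,d["conf"],len(p),*d["xy"]))
    return np.array(out)
E
python3 - <<'E'
from h import *
np.set_printoptions(precision=3,suppress=True)
c=capture("top")
for q in("weight_1","mould_1","ramekin","spice_jar","timer","tin","sanitizer","spatula"): print(q);print(find(q,c=c,conf=.2))
W=cloud(c)
for q in("board","bin_one","lid_one"):
    for d in silhouettes("top",q):
        p=W[d["region"]&(c["range_z"]>0)]
        if q=="board": p=p[(p[:,2]>.1)&(p[:,2]<.116)]
        if q=="bin_one": p=p[(p[:,2]>.088)&(p[:,2]<.106)]
        if len(p)<20: print(q,d["conf"],d["xy"],len(p));continue
        r=cv2.minAreaRect(p[:,:2].astype(np.float32)); print(q,d["conf"],d["xy"],len(p),np.round(r[0],3),np.round(r[1],3),r[2],p.min(0),p.max(0))
E
```

```text
weight_1
[[  0.605   0.015   0.144   0.042   0.95  657.    322.    235.9  ]
 [  0.5    -0.156   0.143   0.042   0.95  708.    379.7   269.3  ]
 [  0.608   0.135   0.143   0.042   0.81  640.    283.5   235.3  ]
 [  0.579  -0.333   0.039   0.042   0.65  566.    430.6   250.4  ]
 [  0.507   0.074   0.168   0.025   0.65  312.    300.6   268.4  ]]
mould_1
[[  0.505  -0.034   0.168   0.025   0.7   322.    336.    268.5  ]
 [  0.507   0.075   0.168   0.025   0.59  332.    300.3   267.   ]]
ramekin
[[  0.697  -0.151   0.15    0.035   0.96  457.    373.8   204.4  ]
 [  0.536  -0.581   0.104   0.039   0.58  781.    513.8   265.6  ]]
spice_jar
[[   0.708    0.003    0.18     0.02     0.79   218.     323.6    199.5  ]
 [   0.354   -0.363    0.311    0.111    0.65  2904.     457.7    315.6  ]]
timer
[[  0.716   0.096   0.164   0.03    0.6   268.    294.5   196.4  ]]
tin
[[  0.536  -0.581   0.104   0.039   0.74  776.    513.4   268.4  ]]
sanitizer
[[  0.432   0.644   0.169   0.016   0.8   687.    110.9   289.7  ]]
spatula
[[  0.484   0.566   0.021   0.137   0.86  834.    137.5   252.3  ]
 [  0.507   0.074   0.168   0.025   0.69  294.    300.    265.1  ]
 [  0.433   0.644   0.169   0.016   0.66  742.    110.    291.3  ]
 [  0.533  -0.582   0.104   0.039   0.61  762.    510.2   267.6  ]]
board 0.7 [331.1, 246.3] 10403 [ 0.597 -0.011] [0.501 0.302] 87.04925537109375 [ 0.434 -0.268  0.1  ] [0.757 0.245 0.116]
bin_one 0.66 [457.0, 284.9] 1135 [ 0.523 -0.372] [0.223 0.254] 86.64956665039062 [ 0.391 -0.487  0.088] [ 0.653 -0.255  0.106]
lid_one 0.73 [457.0, 316.3] 2850 [ 0.377 -0.423] [0.342 0.102] 87.10317993164062 [ 0.328 -0.594 -0.007] [ 0.435 -0.252  0.319]
lid_one 0.3 [281.6, 234.1] 633 [0.609 0.135] [0.084 0.084] 59.38043212890625 [0.567 0.094 0.107] [0.656 0.175 0.151]
```

```bash
cat >>h.py <<'E'
from scipy.spatial.transform import Rotation as Ro
YAW=-.0515; O=np.array([.559,-.009]); B=np.array([[np.cos(YAW),-np.sin(YAW)],[np.sin(YAW),np.cos(YAW)]])
def w(xb,yb,z): return [*(O+B@[xb,yb]),z]
def tob(x,y): return (np.array([x,y])-O)@B
def quat(phi):  # jaw direction phi in board frame, tool down
    best=None
    for k in(-1,0,1):
        a=phi+YAW+k*np.pi; x=np.array([np.cos(a),np.sin(a),0]); z=np.array([0,0,-1.])
        q=Ro.from_matrix(np.stack([x,np.cross(z,x),z],1)).as_quat()
        j=inverse_kinematics(w(0,0,.3),q)
        if j is not None and (best is None or abs(j[5])<best[0]): best=(abs(j[5]),q)
    return best[1]
def up(z=.45):
    p=list(current_position()); 
    if p[2]<z-.005: servo_line([p[0],p[1],z],rate=.4)
HOME=[1.158,0.359,1.51,0,1.272,-0.115]
def look(q,cam="top"):
    f=find(q,cam); 
    return [(*tob(r[0],r[1]).round(4),*r[2:5].round(3)) for r in f]
def push(disc,d,end,z=.126,gap=.05):
    """push disc (board xy) along unit d until tool has gone 'end' metres from start"""
    d=np.array(d,float); d/=np.linalg.norm(d); s=np.array(disc)-d*(.034+.010+.012)
    q=quat(np.arctan2(d[1],d[0])+np.pi/2)
    move_gripper(gap); move_ptp(w(*s,.40),q); servo_line(w(*s,.2),q,rate=.4); servo_line(w(*s,z),q,rate=.1,contact_N=8)
    e=s+d*end; print("start",tob(*current_position()[:2]),current_position()[2])
    servo_line(w(*e,z),q,rate=.12); print("F",np.round(current_force(),1),"end",tob(*current_position()[:2]))
    servo_line(w(*(e-d*.01),z),q,rate=.1); up(.40)
E
python3 - <<'E'
from h import *
up(); print(look("weight_1"),look("mould_1"))
push((-.051,-.150),(1,0),.012+.056)
up(); goto_joints([1.158,0.1,1.51,0,1.4,-.115]); 
print(current_position(),current_clock()); print(look("weight_1"))
E
```

```text
[(np.float64(0.0368), np.float64(-0.3224), np.float64(0.04), np.float64(0.041), np.float64(0.91)), (np.float64(-0.053), np.float64(-0.1504), np.float64(0.144), np.float64(0.042), np.float64(0.8)), (np.float64(0.042), np.float64(0.1463), np.float64(0.143), np.float64(0.042), np.float64(0.6)), (np.float64(0.0456), np.float64(0.0261), np.float64(0.143), np.float64(0.042), np.float64(0.58))] [(np.float64(-0.0566), np.float64(0.081), np.float64(0.169), np.float64(0.025), np.float64(0.85)), (np.float64(-0.0528), np.float64(-0.0276), np.float64(0.169), np.float64(0.025), np.float64(0.65))]
start [-0.10626167 -0.15033364] 0.1267783809104697
F [ 0.5  0.3 -0.1] end [-0.03869155 -0.15003438]
[0.15423445 0.52210636 0.36746424] 11.425
[(np.float64(0.0378), np.float64(-0.324), np.float64(0.039), np.float64(0.042), np.float64(0.92)), (np.float64(0.0051), np.float64(-0.1504), np.float64(0.144), np.float64(0.042), np.float64(0.74)), (np.float64(0.0446), np.float64(0.0258), np.float64(0.143), np.float64(0.041), np.float64(0.65)), (np.float64(0.0428), np.float64(0.1463), np.float64(0.143), np.float64(0.042), np.float64(0.56))]
```

```bash
python3 - <<'E'
from h import *
push((.005,-.1504),(0,-1),.205)
up(); goto_joints([1.158,0.1,1.51,0,1.4,-.115])
print(current_clock()); print(look("weight_1"),look("mould_1"))
cv2.imwrite("pics/a1.png",capture("top")["image"][130:350,150:550]);
E
```

```text
start [ 0.00569475 -0.09458235] 0.12677148554361364
F [-0.8  0.2 -0.5] end [ 0.00497061 -0.29872645]
22.325
[(np.float64(0.0456), np.float64(0.0261), np.float64(0.143), np.float64(0.042), np.float64(0.87)), (np.float64(-0.0564), np.float64(-0.2838), np.float64(0.09), np.float64(0.031), np.float64(0.83)), (np.float64(0.0385), np.float64(-0.323), np.float64(0.039), np.float64(0.042), np.float64(0.81))] [(np.float64(-0.0566), np.float64(0.0807), np.float64(0.168), np.float64(0.025), np.float64(0.84)), (np.float64(-0.0526), np.float64(-0.0274), np.float64(0.169), np.float64(0.025), np.float64(0.56)), (np.float64(0.1476), np.float64(0.0196), np.float64(0.179), np.float64(0.02), np.float64(0.53))]
```

View pics/a1.png

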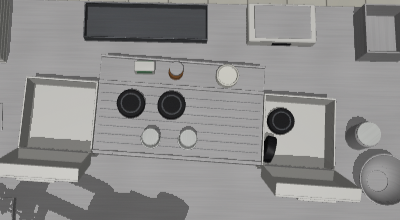

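The first weight is in the bin, standing on edge next to weight_0 with its top at about 0.09, below the rim. Next are the other two.

```bash
python3 - <<'E'
from h import *
push((.0456,.0261),(0,-1),.375)
up(); goto_joints([1.158,0.1,1.51,0,1.4,-.115])
print(current_clock()); L=look("weight_1"); print(*L,sep="\n"); print(look("mould_1"))
b=[r for r in L if r[1]>0 and abs(r[0]-.042)<.02 and r[3]>.038]
if b:
    push(b[0][:2],(0,-1),b[0][1]+.05+.30)
    up(); goto_joints([1.158,0.1,1.51,0,1.4,-.115])
    print(current_clock()); print(*look("weight_1"),sep="\n");print(look("mould_1"))
im=capture("top")["image"][130:350,150:550]
s=capture("side")["image"][180:400,80:480]
cv2.imwrite("pics/a2.png",np.vstack([im,s]));
E
```

```text
start [0.04628411 0.08213621] 0.12674875781440342
F [-0.6  0.1  0.1] end [ 0.04557701 -0.29258911]
34.4833
(np.float64(0.0489), np.float64(-0.354), np.float64(0.067), np.float64(0.042), np.float64(0.75))
(np.float64(0.0346), np.float64(-0.3186), np.float64(0.039), np.float64(0.04), np.float64(0.67))
(np.float64(0.042), np.float64(0.146), np.float64(0.144), np.float64(0.042), np.float64(0.66))
(np.float64(-0.0567), np.float64(-0.2803), np.float64(0.091), np.float64(0.028), np.float64(0.53))
[(np.float64(-0.0563), np.float64(0.0801), np.float64(0.169), np.float64(0.025), np.float64(0.81)), (np.float64(-0.0519), np.float64(-0.0273), np.float64(0.169), np.float64(0.025), np.float64(0.66))]
start [0.04265344 0.20215025] 0.12675425471680643
F [ 0.2 -1.2 -0.1] end [ 0.04201581 -0.29382258]
47.35
(np.float64(0.0442), np.float64(-0.3003), np.float64(0.092), np.float64(0.036), np.float64(0.75))
(np.float64(-0.0549), np.float64(-0.2865), np.float64(0.091), np.float64(0.027), np.float64(0.66))
(np.float64(0.0488), np.float64(-0.3589), np.float64(0.067), np.float64(0.042), np.float64(0.58))
(np.float64(0.0064), np.float64(-0.3246), np.float64(0.038), np.float64(0.022), np.float64(0.43))
(np.float64(-0.1165), np.float64(0.5744), np.float64(0.021), np.float64(0.126), np.float64(0.43))
[(np.float64(-0.052), np.float64(-0.0279), np.float64(0.169), np.float64(0.025), np.float64(0.84)), (np.float64(-0.0568), np.float64(0.0805), np.float64(0.169), np.float64(0.025), np.float64(0.79))]
```

View pics/a2.png

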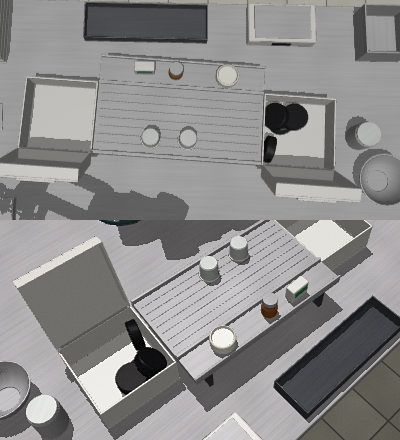

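All three weights are in the right bin and below its rim (highest point about 0.092). Before placing the moulds I'll check how far the forearm clears the left lid.

```bash
cat > fk.py <<'E'
from h import *
rows=[];rhs=[]
for r in np.linspace(.42,.85,6):
  for z in(.05,.2,.4):
    for t in(-.3,0,.3):
      R=Ro.from_euler("y",np.pi+t)
      j=inverse_kinematics([r,0,z],R.as_quat())
      if j is None or abs(j[3])>.01 or abs(j[0])>.01: continue
      a,b,c=j[1],j[1]+j[2],j[1]+j[2]+j[4]; s,k=np.sin,np.cos
      rows+= [[1,0,s(a),s(b),k(b),s(c)],[0,1,k(a),k(b),-s(b),k(c)]]; rhs+=[r,z]
x,res,rk,sv=np.linalg.lstsq(np.array(rows),np.array(rhs),rcond=None)
print("off,h,L1,L2,e,Lt",x.round(4),res,rk,len(rhs))
q=quat(np.pi/2)
for p in[(.055,.364,.03),(.055,.364,.06),(-.02,.364,.03),(.02,.41,.03),(.02,.40,.06)]:
    j=inverse_kinematics(w(*p),q)
    if j is None: print(p,None);continue
    a,b=j[1],j[1]+j[2]; E=np.array([x[0]+x[2]*np.sin(a),x[1]+x[2]*np.cos(a)]); Wp=E+[x[3]*np.sin(b)+x[4]*np.cos(b),x[3]*np.cos(b)-x[4]*np.sin(b)]
    print(p,np.round(j,2),"elbow rz",E.round(3),"wrist rz",Wp.round(3),"lid point r,phi",*[(round(float(np.hypot(*w(-.17,y,0)[:2])),3),round(float(np.arctan2(*w(-.17,y,0)[1::-1])),2)) for y in(.254,.364,.474)])
E
python3 fk.py
```

```text
Traceback (most recent call last):
  File "fk.py", line 11, in <module>
    x,res,rk,sv=np.linalg.lstsq(np.array(rows),np.array(rhs),rcond=None)
                ~~~~~~~~~~~~~~~^^^^^^^^^^^^^^^^^^^^^^^^^^^^^^^^^^^^^^^^^
numpy.linalg.LinAlgError: 1-dimensional array given. Array must be two-dimensional
```

```bash
sed -i 's/or abs(j\[3\])>.01 or abs(j\[0\])>.01/or abs(np.sin(j[3]))>.03 or abs(j[0])>.03/' fk.py; python3 -c "
from h import *
print(Ro.from_quat(current_orientation()).as_matrix().round(2),current_joint_pos())
for t in (0,.3):
  for e in (0,np.pi/2,np.pi):
    j=inverse_kinematics([.6,0,.2],(Ro.from_euler('y',np.pi+t)*Ro.from_euler('z',e)).as_quat()); print(t,e,j)
"
```

```text
[[ 0.29  0.96  0.05]
 [ 0.95 -0.29  0.12]
 [ 0.13  0.02 -0.99]] [ 1.15761850e+00  1.00078196e-01  1.50994051e+00 -3.62918619e-05
  1.40000225e+00 -1.15014839e-01]
0 0 None
0 1.5707963267948966 [-0.11508722  0.37937934  1.53796544  0.          1.22424787 -1.68588355]
0 3.141592653589793 [-0.11508722  0.37937934  1.53796544  0.          1.22424787 -0.11508722]
0.3 0 None
0.3 1.5707963267948966 [-0.09682654  0.55229986  1.28499468 -0.02858819  1.60296203 -1.66424312]
0.3 3.141592653589793 [-0.09682654  0.55229986  1.28499468 -0.02858819  1.60296203 -0.09344679]
```

```bash
sed -i 's/R=Ro.from_euler("y",np.pi+t)$/R=Ro.from_euler("y",np.pi+t)*Ro.from_euler("z",np.pi)/; s/\[r,0,z\],R/[r,.0689,z],R/; s/>.03/>.02/g' fk.py; python3 fk.py
```

```text
off,h,L1,L2,e,Lt [0.     0.2665 0.6111 0.4336 0.1122 0.3813] [4.11253778e-30] 6 106
(0.055, 0.364, 0.03) [ 0.41  0.72  1.38 -0.    1.04  2.03] elbow rz [0.402 0.726] wrist rz [0.721 0.411] lid point r,phi (0.475, 0.56) (0.546, 0.73) (0.628, 0.85)
(0.055, 0.364, 0.06) [ 0.41  0.68  1.36 -0.    1.09  2.03] elbow rz [0.387 0.74 ] wrist rz [0.721 0.441] lid point r,phi (0.475, 0.56) (0.546, 0.73) (0.628, 0.85)
(-0.02, 0.364, 0.03) [ 0.46  0.65  1.54 -0.    0.95  2.09] elbow rz [0.369 0.754] wrist rz [0.658 0.411] lid point r,phi (0.475, 0.56) (0.546, 0.73) (0.628, 0.85)
(0.02, 0.41, 0.03) [ 0.49  0.72  1.39 -0.    1.04  2.11] elbow rz [0.401 0.728] wrist rz [0.718 0.411] lid point r,phi (0.475, 0.56) (0.546, 0.73) (0.628, 0.85)
(0.02, 0.4, 0.06) [ 0.48  0.67  1.39 -0.    1.08  2.1 ] elbow rz [0.381 0.744] wrist rz [0.712 0.441] lid point r,phi (0.475, 0.56) (0.546, 0.73) (0.628, 0.85)
```

```bash
cat >>h.py <<'E'
def pick_place(m,t):
    q=quat(np.pi/2); move_gripper(.088)
    move_ptp(w(*m,.36),q); servo_line(w(*m,.2),q,rate=.4); servo_line(w(*m,.122),q,rate=.08,contact_N=8)
    move_gripper(.03); print("grip",current_finger_gap(),current_position()[2])
    servo_line(w(*m,.22),q,rate=.2); print("lifted",current_finger_gap())
    servo_line(w(*t,.22),q,rate=.2); print("over bin",current_finger_gap())
    if current_finger_gap()<.045: print("LOST"); up(); return
    servo_line(w(*t,.025),q,rate=.12,contact_N=8); print("down",current_finger_gap(),current_position()[2])
    move_gripper(.075); servo_line(w(*t,.22),q,rate=.2); up()
E
python3 - <<'E'
from h import *
def see():
    L=look("mould_1"); print(current_clock(),*L,sep="\n"); return L
L=[r for r in see() if r[1]<.02 and abs(r[0])<.1]
pick_place(L[0][:2],(.055,.364))
goto_joints([1.158,0.1,1.51,0,1.4,-.115])
see(); im=capture("top")["image"][130:350,150:550]; cv2.imwrite("pics/a3.png",im)
E
```

```text
47.75
(np.float64(-0.0587), np.float64(0.079), np.float64(0.169), np.float64(0.025), np.float64(0.83))
(np.float64(-0.0525), np.float64(-0.0275), np.float64(0.168), np.float64(0.025), np.float64(0.74))
(np.float64(0.145), np.float64(-0.1339), np.float64(0.15), np.float64(0.035), np.float64(0.49))
grip 0.052467823576614794 0.12206279149211627
lifted 0.05227382297923062
over bin 0.05214863572114227
down 0.052171856948920924 0.025921624558728873
62.15
(np.float64(-0.0566), np.float64(0.0811), np.float64(0.169), np.float64(0.025), np.float64(0.77))
(np.float64(0.0564), np.float64(0.363), np.float64(0.063), np.float64(0.025), np.float64(0.72))
```

View pics/a3.png

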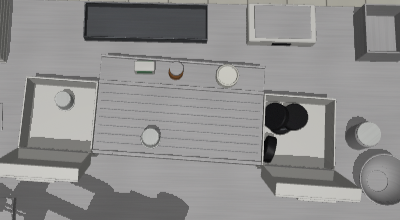

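The first mould stands in the left bin. Next I'll place the second mould and then shut the lids.

```bash
cat >>h.py <<'E'
def shut(yb):
    q=quat(np.pi/2); move_gripper(.0); up(.42)
    move_ptp(w(-.26,yb,.42),q); servo_line(w(-.26,yb,.26),q,rate=.3)
    servo_line(w(-.04,yb,.26),q,rate=.12); print("F",np.round(current_force(),1)); up(.42)
E
python3 - <<'E'
from h import *
def see():
    L=look("mould_1"); print(current_clock(),*L,sep="\n"); return L
L=[r for r in see() if r[1]<.2 and abs(r[0])<.1 and r[2]>.15]
pick_place(L[0][:2],(-.02,.364))
goto_joints([1.158,0.1,1.51,0,1.4,-.115])
see(); print(*look("weight_1"),sep="\n"); a=capture("top")["image"][130:350,150:550]
b=capture("side")["image"][60:400,80:480]; cv2.imwrite("pics/a4.png",np.vstack([a,b]))
for y in(-.364,.364):
    try: print([np.round(inverse_kinematics(w(x,y,z),quat(np.pi/2)),2) for x,z in((-.26,.42),(-.26,.26),(-.04,.26))])
    except Exception as e: print(e)
E
```

```text
62.3
(np.float64(-0.0566), np.float64(0.0811), np.float64(0.168), np.float64(0.025), np.float64(0.79))
(np.float64(0.0556), np.float64(0.3622), np.float64(0.064), np.float64(0.026), np.float64(0.77))
(np.float64(-0.1821), np.float64(-0.3625), np.float64(0.308), np.float64(0.11), np.float64(0.46))
grip 0.05225683086561201 0.12209161790047515
lifted 0.05202809326172302
over bin 0.05224930552551212
down 0.05245703559353584 0.025782844101667975
75.525
(np.float64(0.0559), np.float64(0.3627), np.float64(0.064), np.float64(0.026), np.float64(0.83))
(np.float64(-0.0191), np.float64(0.3629), np.float64(0.064), np.float64(0.026), np.float64(0.57))
(np.float64(-0.0609), np.float64(-0.2772), np.float64(0.092), np.float64(0.035), np.float64(0.79))
(np.float64(0.0498), np.float64(-0.3585), np.float64(0.067), np.float64(0.042), np.float64(0.65))
(np.float64(0.0445), np.float64(-0.3027), np.float64(0.092), np.float64(0.036), np.float64(0.57))
(np.float64(0.0065), np.float64(-0.3232), np.float64(0.039), np.float64(0.021), np.float64(0.48))
[array([-1.06,  0.02,  1.47, -0.  ,  1.65,  0.56]), array([-1.06,  0.11,  1.75, -0.  ,  1.28,  0.56]), array([-0.75,  0.36,  1.41, -0.  ,  1.37,  0.87])]
[array([ 0.72,  0.07,  1.42, -0.  ,  1.66,  2.34]), array([ 0.72,  0.16,  1.7 , -0.  ,  1.29,  2.34]), array([ 0.48,  0.4 ,  1.36, -0.  ,  1.39,  2.1 ])]
```

View pics/a4.png

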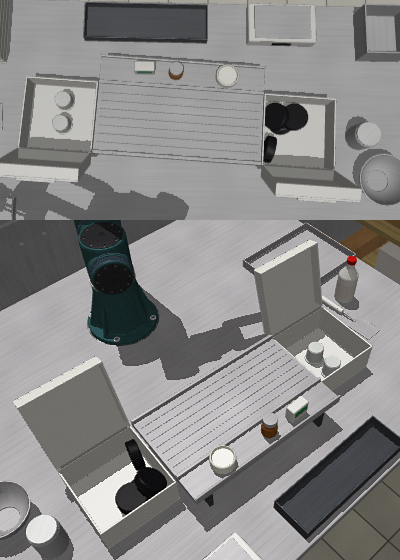

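Both moulds stand in the left bin and all four weights are in the right one. Now the lids.

```bash
python3 - <<'E'
from h import *
shut(.364); shut(-.364); up()
goto_joints([1.158,0.1,1.51,0,1.4,-.115]); sleep(1)
print(current_clock()); c=capture("top"); W=cloud(c)
X=(W[...,:2]-O)@B
for y in(.364,-.364):
    m=(abs(X[...,0])<.1)&(abs(X[...,1]-y)<.1)&(c["range_z"]>0); print(y,np.percentile(W[m][:,2],[1,50,99]))
for q in("ramekin","spice_jar","timer","tin","sanitizer"): print(q,find(q,c=c).round(3)[:1])
a=c["image"][130:350,70:580]; b=capture("side")["image"][60:400,:510]; cv2.imwrite("pics/a5.png",np.vstack([a,b]))
E
```

```text
F [-0.2 -0.4 -0.6]
F [ 0.  -0.2 -1.2]
93.225
0.364 [0.12950092 0.13768181 0.14743712]
-0.364 [0.12990588 0.13781498 0.14756709]
ramekin [[ 6.970e-01 -1.510e-01  1.500e-01  3.400e-02  8.900e-01  4.450e+02
   3.755e+02  2.030e+02]]
spice_jar [[7.070e-01 3.000e-03 1.790e-01 2.000e-02 7.600e-01 2.130e+02 3.265e+02
  2.013e+02]]
timer [[7.150e-01 9.800e-02 1.640e-01 3.200e-02 7.100e-01 2.880e+02 2.921e+02
  1.964e+02]]
tin [[ 5.350e-01 -5.820e-01  1.050e-01  3.800e-02  7.700e-01  7.270e+02
   5.110e+02  2.692e+02]]
sanitizer [[4.330e-01 6.440e-01 1.690e-01 1.600e-02 7.900e-01 7.110e+02 1.127e+02
  2.915e+02]]
```

View pics/a5.png

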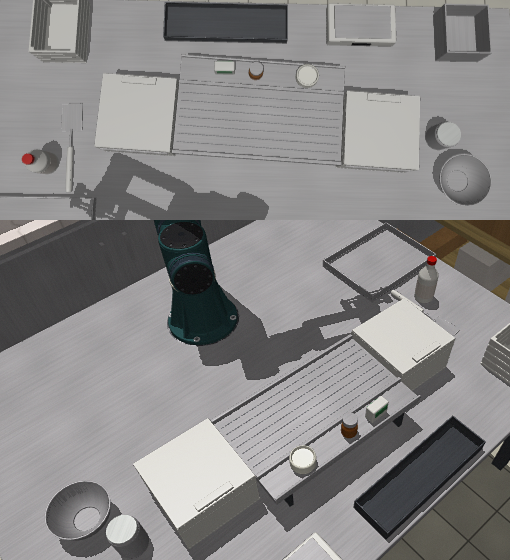

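Both lids lie flat, with the plate at about 0.137 m as it should be. The board is empty and the bystanders are unmoved.

```bash
python3 -c "
from bench import *
close_job()"
```

```text
the job is handed in; nothing more can be done
```

The draining board is clear, both bins are shut, and I handed the job in at about 93 s of the 210 s allowed.

- **Weights:** The right bin already held the press weight, so I slid all three board weights over the board's end into it. One ended up standing on edge and another tilted. All were below the rim before the lid closed (highest point about 92 mm, rim 100 mm).
- **Moulds:** There were two, and I put both upright in the empty left bin. The grip held both times.
- **Lids:** I pushed both past upright and they fell shut. The last depth reading gives a median height of 137–138 mm over each bin, against 137 mm for a shut lid.
- **Other things:** The ramekin, spice jar, timer, tin and sanitizer measured within about 2 mm of where they started. I checked the spatula only in the pictures, where it looked unmoved.

No check failed. Depth heights on small objects read 4–6 mm high throughout, so I used the given heights for the arm's motions.

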